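Loupe check of a brass cap screw

TASK

At the fastener counter, lift the brass screw out of the green rack, stand it head up and fully home in the bore of the blue inspection block, and let go of it. Then pick up the loupe and hold it level and still with its lens centred over the screw's head, at the height marked by the red collar on the post, touching nothing but your gripper; finish while still holding it there. Leave the steel screws, the bearing, the tape measure and the collar as they are.

Things in the scene. Friction and masses are not known exactly. Their poses are not given: they have to be found in the camera images.
- brass_screw: The screw to inspect, brass yellow, standing in one of the rack's three holes (any of them): socket-head cap screw, upright: round head 24 mm across and 16 mm tall (dark round recess on top), shank 16 mm across and 64 mm long below it, 80 mm in all, about 130 g. Origin: centre of the shank's foot; z runs up the screw to its head.
- brass_screw_foot (a point): Centre of the brass screw's foot (same point as its origin); the foot has a 3 mm chamfer.
- brass_screw_head (a point): Centre of the top face of the brass screw's head, 80 mm above its foot.
- steel_screw_a: Bystander in the rack, same size, steel grey: socket-head cap screw, upright: round head 24 mm across and 16 mm tall (dark round recess on top), shank 16 mm across and 64 mm long below it, 80 mm in all, about 130 g. Origin: centre of the shank's foot; z runs up the screw to its head.
- steel_screw_b: Bystander in the rack, same size, steel grey: socket-head cap screw, upright: round head 24 mm across and 16 mm tall (dark round recess on top), shank 16 mm across and 64 mm long below it, 80 mm in all, about 130 g. Origin: centre of the shank's foot; z runs up the screw to its head.
- rack: Fixed green rack, 200 (x) x 56 (y) x 35 mm high, with three round blind holes 19 mm across and 25 mm deep, 65 mm apart along its x, the middle one at its centre. A screw in it has its foot 10 mm above the table and its head 74 to 90 mm above the table. Origin: centre of its underside. It may stand left or right of the stand.
- stand: Fixed inspection stand: dark steel base plate 8 mm thick, 80 mm wide in y, from x = -45 to +145 mm; on it a blue block 80 (x) x 70 (y) mm, its top 48 mm above the table, with a vertical bore in its middle; and an upright steel post 10 mm across at x = +115 mm, y = 0, reaching 200 mm above the table. Origin: on the table under the bore; z up.
- bore (a point): Centre of the bore's mouth on the blue block's top, 48 mm above the table; z up. The bore is 18 mm across with a 2 mm chamfer and 30 mm deep, so a screw fully home has its foot 30 mm below this point and its head top 50 mm above it.
- focus_mark (a point): Centre of the red collar (24 mm across, 10 mm tall) round the stand's post. The height of this point is the focal height for the middle of the lens; it lies 135 to 180 mm above the table, different each time. The collar rubs on the post and slides up or down if pushed (about 4 N); it must not be moved.
- loupe: Loose hand loupe lying on the table, lens level, about 110 g: black straight handle 16 mm wide and 24 mm high, from x = -65 to +45 mm, with a brass end cap (17 mm across) to x = -69 mm, thin steel neck, then a round lens in an aluminium ring 60 mm across and 10 mm thick, centred at x = +100 mm. Origin: underside of the handle, within 10 mm of the balance point; x points from handle to lens, z up (square to the lens).
- loupe_grip (a point): Point in the middle of the handle near the balance point, 12 mm above the handle's underside, good to grip across the handle (along the loupe's y).
- lens (a point): Centre of the lens, at loupe x = +100 mm, 12 mm above the handle's underside.
- bearing: Bystander: loose steel bearing ring lying flat, 52 mm across, 15 mm high. Origin: centre of its underside.
- tape_measure: Bystander: loose yellow tape measure, 60 x 70 x 34 mm. Origin: centre of its underside.
Not all that is in view belongs to the job. Leave any orange look-alike of the loupe alone.

How it is judged:
By the outcome, as a careful person would: the job done as asked, in the order asked, and still so for the second after the job is handed in, while the arm keeps its last pose, push and grip.
It also fails if it takes over 69 s, if anything falls off the work surface, if the arm or the gripper's body presses on something with over 40 N, if the wrist force passes 120 N, or if a joint passes its speed limit or range.

ROBOT

A 6-joint arm with a two-finger parallel gripper is mounted at the origin on the work surface. World frame = base frame: x ahead of the robot, y to its left, z up, the work surface at z = 0. Lengths are in m, angles in rad, forces in N, time in s.
With the tool pointing down it reaches from about 0.25 to 0.725 m from the base axis. Payload 4 kg.
Tool frame: the origin (TCP) lies on the centre line of the jaws, within the pads' length; the fingertips stand 17 mm ahead of it and the grasp point (between the pads) lies 2 mm behind it; z points along the fingers, y is the line along which they close (so a half turn about z gives the same grasp; the last joint's range is limited). The gripper opens to 85 mm and grips with 20 to 120 N. Pads are 22 mm wide; open, the fingers measure 114 mm over their backs; the gripper's body (76 mm by 85 mm) begins 54 mm behind the grasp point. The pads swing forward as they close: fully open they stand 13 mm farther back than shut.
Start: joints at [1.196, 0.241, 0.005, 1.335, 0, 1.571], TCP at [0.183, 0.465, 0.21] pointing down, gripper open.
Joint ranges: [-2.72, 2.72], [-1.05, 1.87], [-1.09, 1.28], [-1.99, 2.15], [-1.42, 1.44], [-3.14, 3.14]. Speed limits (rad/s): [2.79, 2.79, 3.14, 3.14, 3.14, 3.14].

INTERFACE

Orientations are given as a unit quaternion [x, y, z, w].
In Python, from workcell import get_obs, imaging, order gives the robot as it stands.
- The arm moves only by the tool apply_moves, never from a script. Its argument "targets" is a list that holds one entry, the list of rows, each a list of 5 numbers: the shift along the world's x, y, z in units of 40 mm (1.0 is 40 mm), then the turn about the world's z in degrees, then the gripper command: -1 is shut, 1 is fully open, values between are in proportion. In form: [[[dx, dy, dz, turn, fingers], ...]]. A call has 1 to 8 rows; each row shifts and turns the commanded pose from where the row before left it; what a row does not reach is not made up. A row lasts 1/12 s, in which the tool goes at most 41.7 mm and 7.16 degrees, less where a joint would pass 70% of its speed; a pose out of reach is approached as far as the arm can. A call is refused whole if a number of a shift passes 1 or a number of a turn 7.16, either way. A call with a gripper value outside its range is refused whole. The fingers move at their own pace and stop on an object; the grip force is fixed at half the most. Time passes only in rows, so rows that do not move let the fingers close. It gives the time, the measured TCP pose, the force, the opening and the grip force at its end, in the units of the state.
- get_obs(): the state, without advancing time (a new reading comes with each control period).
- imaging.camera(name): name is "side" or "top" or "wrist"; returns (picture, depth): 420x560x3 uint8, blue, green, red; 420x560 float32, m along the optical axis (not along the pixel's ray), 0 where there is no reading.
- imaging.get_calibration(name): a dict with "camera_matrix" (3x3 intrinsics, pixels), "k1" (the pictures are not rectified: a ray, as slopes to the right and down, at radius r is drawn at 1 + k1 r^2 times it, then the intrinsics apply), "eye" and "rotation" of the camera in the world; the wrist camera has in their place "hand_eye" (4x4, takes a point from camera to tool coordinates, whose origin is the TCP and whose axes are the flange's). Camera axes: x right, y down, z forward; pixel columns grow to the right and rows downward; lengths in m; the calibration is good to about 2 mm. A picture is of the moment at which its call begins: read the wrist's pose just before it. get_calibration takes no time and is no camera call.
- order.job_done(): hands the job in; it is judged then, once.
The state is a dict: "clock": time; "joint_pos": joint angles; "joint_vel": joint speeds; "tau": joint torques, N m; "eef_pos": TCP position; "tool_rot": TCP orientation; "ft_force": force on the tool from outside, world axes, zero at the start; "ft_torque": the same for the moment, N m; "grip_width": finger opening in m; "grasp_force": force on a finger pad.
Only numpy, scipy, OpenCV 4.12 (cv2) and the standard library are available. Lean on these libraries where they do the work, as an engineer would, in place of code of your own. Each camera call takes 0.05 s, during which the arm holds its last target. There are 200 camera calls.

## Working session

There is one attempt and no reset: what is moved stays moved. The work goes in short steps, Python scripts to look and compute and a tool call to move; the robot and the scene stay as the last step left them, time stands still between calls to the robot, and variables do not carry over. Pictures are saved under pics/ and viewed, at most 10 in all, crops included, and the job is handed in when it is done.

Besides the shell and the picture viewer there is one more tool, called as name([rows], argument=value, ...), one row to a line, values as JSON. apply_moves: Moves the arm, as the interface text tells. Its arguments: {"type":"object","properties":{"targets":{"type":"array","items":{"type":"array","items":{"type":"array","items":{"type":"number"}}}}},"required":["targets"]}

```bash
ls; mkdir -p pics
cat > h.py <<'E'
import numpy as np, cv2
from scipy.spatial.transform import Rotation as R
from workcell import get_obs, imaging, order
def cloud(name):
    o=get_obs(); im,d=imaging.camera(name); c=imaging.get_calibration(name)
    K=np.array(c["camera_matrix"]); v,u=np.mgrid[0:420,0:560].astype(np.float32)
    p=np.stack([u.ravel(),v.ravel()],1)[:,None]
    n=cv2.undistortPoints(p,K,np.array([c["k1"],0,0,0,0.])).reshape(420,560,2)
    P=np.concatenate([n*d[...,None],d[...,None]],2)
    if name=="wrist":
        T=np.array(c["hand_eye"]); P=P@T[:3,:3].T+T[:3,3]
        P=P@R.from_quat(o["tool_rot"]).as_matrix().T+np.array(o["eef_pos"])
    else: P=P@np.array(c["rotation"]).T+np.array(c["eye"])
    P[d==0]=np.nan
    return im,P
E
python3 - <<'E'
from h import *
for n in("top","side"):
    im,P=cloud(n); cv2.imwrite(f"pics/{n}0.png",im); np.save(f"{n}0.npy",P); np.save(f"{n}0im.npy",im)
o=get_obs(); print({k:np.round(v,3) for k,v in o.items()})
c=imaging.get_calibration("wrist"); print(c)
c=imaging.get_calibration("side"); print(c)
E
```

```text
picsTraceback (most recent call last):
  File "<stdin>", line 3, in <module>
  File "h.py", line 13, in cloud
    else: P=P@np.array(c["rotation"]).T+np.array(c["eye"])
            ~^~~~~~~~~~~~~~~~~~~~~~~~~~
ValueError: matmul: Input operand 1 has a mismatch in its core dimension 0, with gufunc signature (n?,k),(k,m?)->(n?,m?) (size 4 is different from 3)
```

Rotation is a quaternion.

```bash
sed -i 's/P@np.array(c\["rotation"\]).T/P@R.from_quat(c["rotation"]).as_matrix().T/' h.py
python3 - <<'E'
from h import *
for n in("top","side"):
    im,P=cloud(n); cv2.imwrite(f"pics/{n}0.png",im); np.save(f"{n}0.npy",P); np.save(f"{n}0im.npy",im)
    print(np.nanmedian(P.reshape(-1,3),0))
o=get_obs(); print({k:np.round(v,3) for k,v in o.items()})
c=imaging.get_calibration("wrist"); print(c)
c=imaging.get_calibration("side"); print(c)
E
```

```text
[ 0.55320756  0.05885611 -0.00091054]
[5.92520284e-01 1.46485646e-01 7.44219398e-06]
{'clock': np.float64(0.15), 'joint_pos': array([1.196, 0.241, 0.004, 1.335, 0.   , 1.571]), 'joint_vel': array([-0.   , -0.004,  0.003,  0.001, -0.001, -0.   ]), 'tau': array([-0.0000e+00, -3.7264e+01,  2.5264e+01,  1.2000e-02, -0.0000e+00,
       -0.0000e+00]), 'eef_pos': array([0.183, 0.465, 0.209]), 'tool_rot': array([ 0.186,  0.982, -0.001, -0.   ]), 'ft_force': array([ 0.812, -0.022, -0.9  ]), 'ft_torque': array([ 0.026,  0.02 , -0.016]), 'grasp_force': np.float64(0.0), 'grip_width': np.float64(0.085)}
{'camera_matrix': array([[308.59607023,   0.        , 278.16986752],
       [  0.        , 308.59607023, 217.07357921],
       [  0.        ,   0.        ,   1.        ]]), 'k1': -0.012802750835746262, 'hand_eye': array([[ 1.71671348e-03, -9.51900956e-01, -3.06401082e-01,
         7.85948845e-02],
       [ 9.99998524e-01,  1.65671211e-03,  4.55889714e-04,
        -9.46929927e-04],
       [ 7.36565294e-05, -3.06401412e-01,  9.51902395e-01,
        -1.64832841e-01],
       [ 0.00000000e+00,  0.00000000e+00,  0.00000000e+00,
         1.00000000e+00]])}
{'camera_matrix': array([[442.90953787,   0.        , 282.91444723],
       [  0.        , 442.90953787, 217.03850242],
       [  0.        ,   0.        ,   1.        ]]), 'k1': -0.084049593150198, 'eye': array([ 0.07503759, -0.67211942,  0.91217691]), 'rotation': array([ 0.88267792, -0.25571946,  0.10661456, -0.37963216])}
```

View pics/top0.png

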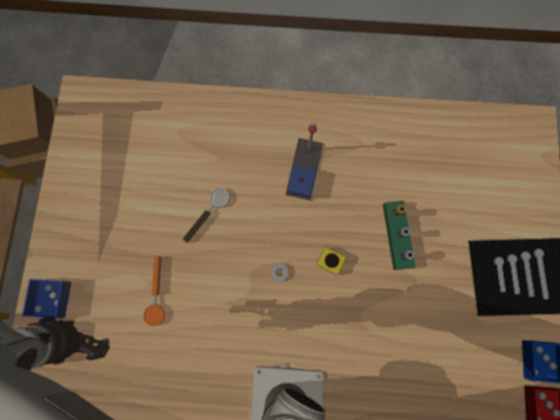

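View pics/side0.png

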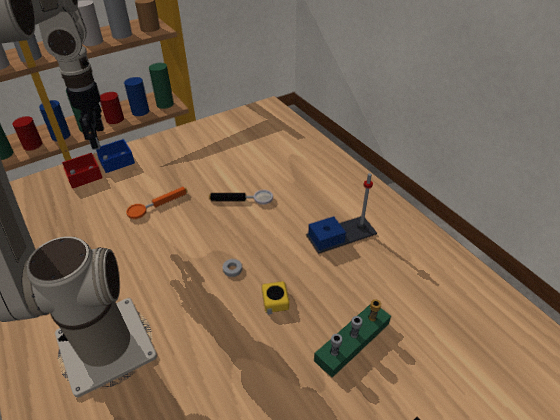

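The top view shows the brass screw at about (401,209), with the steel screws at (405,231) and (409,254). The block and bore are at (302,179), the collar at (312,128), the loupe lens at (220,198) and the end of its handle at (186,240). The side view agrees: brass is the far screw at (375,303), and the collar is at (368,184).

Run:
```python
from h import *
for n,box in (("top",dict(brass=(395,203,408,216),st1=(399,225,412,238),st2=(403,248,416,261),rack=(380,195,420,275),blue=(285,160,322,202),collar=(304,120,322,135),lens=(205,183,235,212),handle=(180,205,213,246),bear=(268,260,292,284),tape=(312,242,350,278))),
              ("side",dict(brass=(366,293,384,312),rack=(312,300,396,376),blue=(303,212,350,252),collar=(358,176,378,192),lens=(250,186,277,207),handle=(206,188,250,206)))):
    im=np.load(f"{n}0im.npy"); P=np.load(f"{n}0.npy"); hsv=cv2.cvtColor(im,cv2.COLOR_BGR2HSV)
    for k,(a,b,c,d) in box.items():
        p=P[b:d,a:c]; h=hsv[b:d,a:c].astype(int); H,S,V=h[...,0],h[...,1],h[...,2]; z=p[...,2]
        m={'brass':z>.078,'st1':z>.078,'st2':z>.078,'rack':(H>40)&(H<95)&(S>90)&(z>.028),'blue':(H>105)&(H<130)&(S>110)&(z>.04),
           'collar':((H<8)|(H>170))&(S>120)&(z>.08),'lens':(S<70)&(z>.005),'handle':(V<70)&(z>.015),'bear':z>.01,'tape':z>.028}[k]
        q=p[m]; q=q[~np.isnan(q[:,0])]
        if len(q)<3: print(n,k,len(q)); continue
        (cx,cy),(w,hh),ang=cv2.minAreaRect(q[:,:2].astype(np.float32)*1000)
        e=np.linalg.eigh(np.cov(q[:,:2].T))[1][:,1]
        print(n,k,len(q),'mean',q.mean(0).round(4),'zr',np.percentile(z[m],[2,50,98]).round(4),'rect',round(cx,1),round(cy,1),round(w,1),round(hh,1),round(ang,1),'axis',round(np.degrees(np.arctan2(e[1],e[0])),1))
```

```text
top brass 65 mean [ 0.5563 -0.2857  0.089 ] zr [0.0787 0.0892 0.0938] rect 556.5 -286.3 21.6 22.1 85.2 axis 148.7
top st1 63 mean [ 0.4928 -0.297   0.0895] zr [0.0803 0.0898 0.0939] rect 492.7 -297.9 22.3 21.2 63.6 axis 96.3
top st2 65 mean [ 0.4295 -0.3086  0.0888] zr [0.0786 0.0892 0.0946] rect 429.4 -309.4 19.9 23.4 2.9 axis 112.1
top rack 893 mean [ 0.4872 -0.2932  0.0349] zr [0.0296 0.0349 0.0393] rect 492.5 -296.8 192.0 55.1 10.9 axis -168.7
top blue 380 mean [ 0.6273 -0.0039  0.0478] zr [0.0441 0.0478 0.0525] rect 632.0 -2.1 64.3 74.7 82.0 axis 151.2
top collar 33 mean [ 0.7426 -0.0179  0.1706] zr [0.1658 0.1712 0.1735] rect 744.6 -18.3 18.4 16.4 2.2 axis 56.2
top lens 322 mean [0.5681 0.244  0.0143] zr [0.0086 0.0143 0.0208] rect 560.3 242.4 58.1 77.3 87.4 axis 147.2
top handle 165 mean [0.4761 0.3002 0.023 ] zr [0.0158 0.0233 0.0275] rect 477.9 299.7 13.2 104.2 57.3 axis 147.5
top bear 183 mean [0.3599 0.0435 0.0149] zr [0.0109 0.0147 0.0189] rect 360.6 43.6 49.5 49.3 49.6 axis 103.0
top tape 484 mean [ 0.403  -0.1037  0.0338] zr [0.0289 0.0339 0.0383] rect 403.3 -103.9 69.0 59.8 67.0 axis 68.6
side brass 105 mean [ 0.5551 -0.2891  0.088 ] zr [0.0786 0.0896 0.0926] rect 556.3 -288.0 23.9 22.7 89.5 axis 62.4
side rack 1452 mean [ 0.4816 -0.307   0.0352] zr [0.0297 0.0352 0.0388] rect 492.6 -300.3 200.7 56.9 10.3 axis -171.2
side blue 563 mean [ 0.6304 -0.005   0.0467] zr [0.0408 0.047  0.0505] rect 632.0 -2.1 74.3 81.5 82.6 axis 172.9
side collar 48 mean [ 0.7427 -0.023   0.1695] zr [0.1622 0.1705 0.1745] rect 744.2 -22.4 19.7 22.0 47.6 axis 131.7
side lens 225 mean [0.5686 0.242  0.0139] zr [0.0093 0.0141 0.0192] rect 568.8 241.8 61.3 61.5 7.3 axis 86.1
side handle 178 mean [0.4768 0.2991 0.0214] zr [0.0153 0.022  0.0265] rect 476.1 299.9 22.4 106.0 57.6 axis 147.0
```

apply_moves([
  [[0.444,-0.895,0,1.5,1],[0.444,-0.895,0,1.5,1],[0.444,-0.895,0,1.5,1],[0.444,-0.895,0,1.5,1],[0.444,-0.895,0,1.5,1],[0.444,-0.895,0,1.5,1],[0.444,-0.895,0,1.5,1],[0.444,-0.895,0,1.5,1]],
])

```text
clock: 0.82
eef_pos: [0.3253, 0.177, 0.2096]
tool_rot: [0.082, 0.997, 0.0, 0.0]
ft_force: [1.1, 0.0, 0.7]
grip_width: 0.0852
grasp_force: 0.0
```

apply_moves([
  [[0.444,-0.895,0,1.5,1],[0.444,-0.895,0,1.5,1],[0.444,-0.895,0,1.5,1],[0.444,-0.895,0,1.5,1],[0.444,-0.895,0,1.5,1],[0.444,-0.895,0,1.5,1],[0.444,-0.895,0,1.5,1],[0.444,-0.895,0,1.5,1]],
])

```text
clock: 1.48
eef_pos: [0.4674, -0.1096, 0.2094]
tool_rot: [-0.022, 1.0, 0.0, -0.0]
ft_force: [1.1, 0.9, 0.3]
grip_width: 0.0853
grasp_force: 0.0
```

apply_moves([
  [[0.444,-0.895,0,1.5,1],[0.444,-0.895,0,1.5,1],[0.444,-0.895,0,1.5,1],[0.444,-0.895,0,1.5,1],[0.444,-0.895,0,1.5,1],[0,0,0,0,1],[0,0,0,0,1],[0,0,0,0,1]],
])

```text
clock: 2.15
eef_pos: [0.5554, -0.2862, 0.2085]
tool_rot: [-0.087, 0.996, 0.001, -0.001]
ft_force: [-0.0, 0.4, 0.6]
grip_width: 0.0852
grasp_force: 0.0
```

```bash
cat >> h.py <<'E'
def circ(name,box,zlo,zhi):
    "centre of points within world box xy radius and z band -> min circle"
    im,P=cloud(name); x,y,r=box
    m=(np.hypot(P[...,0]-x,P[...,1]-y)<r)&(P[...,2]>zlo)&(P[...,2]<zhi)
    q=P[m]; c,rad=cv2.minEnclosingCircle(q[:,:2].astype(np.float32)*1000)
    v,u=np.nonzero(m)
    print(len(q),'mean',q.mean(0).round(4),'circ',np.round(c,1),round(rad,1),'zmed',np.median(q[:,2]).round(4),'px',u.mean().round(1),v.mean().round(1))
    return im,P,m
E
python3 - <<'E'
from h import *
im,P,m=circ("wrist",(.556,-.287,.025),.08,.1); cv2.imwrite("pics/w1.png",im)
print(get_obs()['eef_pos'])
E
```

```text
503 mean [ 0.5563 -0.2872  0.0901] circ [ 557.5 -286.9] 12.0 zmed 0.0906 px 277.5 206.0
[ 0.55547094 -0.28562461  0.20930886]
```

View pics/w1.png

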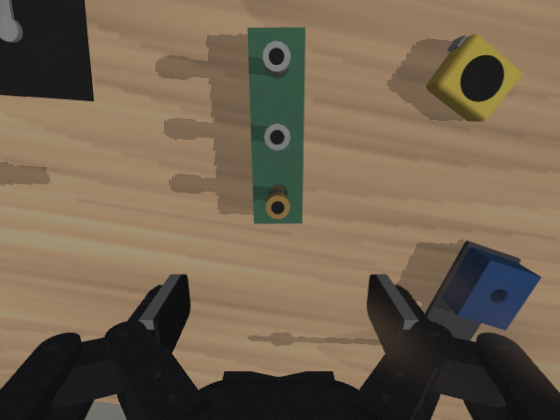

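The wrist view shows the brass head at (277,206), nearly under the jaws, which close across the rack. The steel screws are at (277,136) and (277,56), and the bore is at (499,296).

apply_moves([
  [[0.03,-0.03,-0.6,0,1],[0,0,-0.6,0,1],[0,0,-0.6,0,1],[0,0,-0.6,0,1],[0,0,-0.4,0,1],[0,0,-0.3,0,1],[0,0,-0.13,0,1],[0,0,0,0,1]],
])

```text
clock: 2.87
eef_pos: [0.5562, -0.2859, 0.08]
tool_rot: [-0.088, 0.996, 0.001, -0.001]
ft_force: [0.3, 0.8, 0.4]
grip_width: 0.0852
grasp_force: 0.0
```

apply_moves([
  [[0,0,0,0,0],[0,0,0,0,-0.4],[0,0,0,0,-1],[0,0,0,0,-1],[0,0,0,0,-1],[0,0,0,0,-1],[0,0,0,0,-1],[0,0,0,0,-1]],
])

```text
clock: 3.53
eef_pos: [0.5572, -0.2878, 0.0804]
tool_rot: [-0.087, 0.996, 0.0, 0.0]
ft_force: [-0.2, -0.3, -1.0]
grip_width: 0.0002
grasp_force: 0.0
```

Run:
```python
from h import *
im,P,m=circ("wrist",(.556,-.287,.03),.05,.1); im2,d=imaging.camera("side")
cv2.imwrite("pics/c2.png",np.hstack([im[100:400,130:430],cv2.resize(im2[230:380,300:450],(300,300))]))
```

```text
1085 mean [ 0.5505 -0.2881  0.0825] circ [ 556.5 -287.2] 11.7 zmed 0.0893 px 280.8 250.7
```

View pics/c2.png

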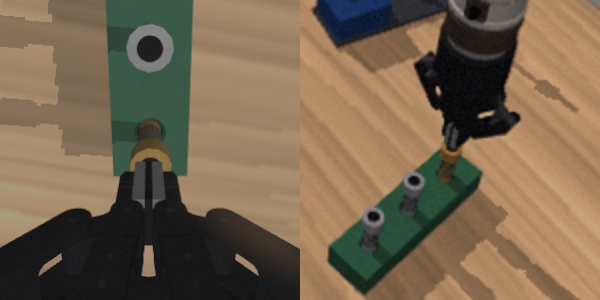

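The wrist crop shows the screw still standing in its hole. In the side crop the shut fingertips appear at or just above the head, so the grasp missed. I'll measure where the fingertips really are.

Run:
```python
from h import *
o=get_obs(); print(o['eef_pos'],o['tool_rot'],o['ft_force'],o['joint_pos'],o['grip_width'])
im,P=cloud("wrist")
for v in range(225,340,6): print(v,P[v,281].round(4),P[v,270].round(4),im[v,281])
im,P=cloud("side")
```

```text
[ 0.55715774 -0.28775362  0.08031555] [-8.73193486e-02  9.96180368e-01  4.47204691e-05 -6.22808303e-05] [ 0.384307   -0.56895873 -0.29448447] [-4.76738955e-01  5.68027274e-01  1.55430781e-01  1.15835292e+00
  8.97563012e-06 -6.51600346e-01] 0.00011356413136675469
225 [ 0.5493 -0.2878  0.0415] [ 0.5562 -0.2948  0.0257] [45 52 55]
231 [ 0.5494 -0.2879  0.0533] [ 0.5553 -0.2946  0.0409] [53 59 62]
237 [ 0.55   -0.2879  0.0627] [ 0.5537 -0.2945  0.0563] [47 56 61]
243 [ 0.5461 -0.2887  0.0821] [ 0.5491 -0.2947  0.0774] [39 66 80]
249 [ 0.5458 -0.2889  0.0914] [ 0.5488 -0.2945  0.0869] [ 59 100 123]
255 [ 0.5495 -0.2882  0.0908] [ 0.5505 -0.2941  0.0909] [ 67 116 142]
261 [ 0.5532 -0.2875  0.0905] [ 0.5541 -0.2935  0.091 ] [31 31 32]
267 [ 0.5457 -0.2891  0.1127] [ 0.5466 -0.2942  0.1129] [36 36 37]
273 [ 0.5458 -0.2891  0.1186] [ 0.5463 -0.2941  0.1192] [32 32 33]
279 [ 0.5457 -0.2892  0.1242] [ 0.5468 -0.2939  0.1238] [28 29 29]
285 [ 0.5459 -0.2892  0.1291] [ 0.547  -0.2938  0.1287] [25 24 25]
291 [ 0.5462 -0.2892  0.1333] [ 0.5464 -0.2937  0.1343] [20 19 21]
297 [ 0.546  -0.2893  0.1382] [ 0.5469 -0.2936  0.138 ] [22 21 22]
303 [ 0.547  -0.2891  0.1408] [ 0.5448 -0.2937  0.1453] [25 24 25]
309 [ 0.5502 -0.2885  0.14  ] [ 0.5444 -0.2937  0.1497] [26 27 27]
315 [ 0.5529 -0.288   0.1401] [ 0.5454 -0.2935  0.1518] [30 29 31]
321 [ 0.5563 -0.2874  0.1392] [ 0.5448 -0.2935  0.156 ] [29 29 29]
327 [ 0.5586 -0.287   0.14  ] [ 0.5467 -0.2931  0.1567] [29 29 28]
333 [ 0.5616 -0.2864  0.1398] [ 0.5487 -0.2928  0.1573] [29 29 29]
339 [ 0.5643 -0.286   0.1401] [ 0.556  -0.2917  0.1512] [30 29 30]
```

The fingertips are really about 30 mm above the reported TCP, at z ≈ 0.11 against 0.080. They closed over the head without touching it, and in xy they are well centred. I'll open, go 45 mm lower and grip again.

apply_moves([
  [[0,0,0,0,1],[0,0,0,0,1],[0,0,0,0,1],[0,0,0,0,1],[0,0,0,0,1],[0,0,0,0,1],[0,0,-0.2,0,1],[0,0,-0.2,0,1]],
])

```text
clock: 4.4
eef_pos: [0.5577, -0.2879, 0.0644]
tool_rot: [-0.087, 0.996, -0.0, 0.001]
ft_force: [0.2, 0.2, 0.2]
grip_width: 0.0854
grasp_force: 0.0
```

apply_moves([
  [[0,0,-0.2,0,1],[0,0,-0.2,0,1],[0,0,-0.2,0,1],[0,0,-0.1,0,1],[0,0,0,0,1],[0,0,0,0,1]],
])

```text
clock: 4.9
eef_pos: [0.557, -0.2876, 0.0359]
tool_rot: [-0.087, 0.996, 0.0, -0.0]
ft_force: [-0.3, -0.4, -0.4]
grip_width: 0.0854
grasp_force: 0.0
```

Run:
```python
from h import *
o=get_obs(); print(o['eef_pos'],o['ft_force'],o['grip_width'])
im,P=cloud("side"); cv2.imwrite("pics/c3.png",cv2.resize(im[190:380,280:470],(570,570)))
```

```text
[ 0.556965   -0.28757115  0.0358959 ] [-0.25899148 -0.35307438 -0.42918857] 0.08537753286341905
```

View pics/c3.png

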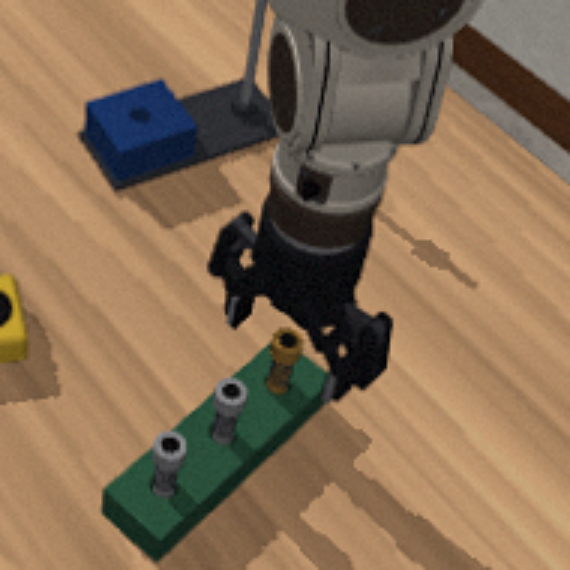

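The open jaws now straddle the brass head, which is at (287,340) in the crop, and touch nothing. Closing.

apply_moves([
  [[0,0,0,0,0],[0,0,0,0,-0.4],[0,0,0,0,-1],[0,0,0,0,-1],[0,0,0,0,-1],[0,0,0,0,-1],[0,0,0,0,-1],[0,0,0,0,-1]],
])

```text
clock: 5.62
eef_pos: [0.5574, -0.2877, 0.0368]
tool_rot: [-0.087, 0.996, -0.0, 0.0]
ft_force: [0.4, -0.1, 2.0]
grip_width: 0.0223
grasp_force: 58.5
```

apply_moves([
  [[0,0,0.2,0,-1],[0,0,0.3,0,-1],[0,0,0.4,0,-1],[0,0,0.5,0,-1],[0,0,0.5,0,-1],[0,0,0.35,0,-1],[0,0,0,0,-1],[0,0,0,0,-1]],
])

```text
clock: 6.28
eef_pos: [0.5576, -0.288, 0.1271]
tool_rot: [-0.087, 0.996, -0.0, 0.001]
ft_force: [0.5, 0.8, -2.0]
grip_width: 0.0221
grasp_force: 58.7
```

apply_moves([
  [[0.05,0.2,0,0,-1],[0.1,0.4,0,0,-1],[0.15,0.6,0,0,-1],[0.2,0.7,0,0,-1],[0.2,0.7,0,0,-1],[0.2,0.7,0,0,-1],[0.2,0.7,0,0,-1],[0.2,0.7,0,0,-1]],
])

```text
clock: 6.95
eef_pos: [0.608, -0.0975, 0.1243]
tool_rot: [-0.087, 0.996, 0.001, -0.002]
ft_force: [0.3, -0.9, -0.8]
grip_width: 0.0224
grasp_force: 58.8
```

apply_moves([
  [[0.2,0.7,0,0,-1],[0.2,0.6,0,0,-1],[0.2,0.5,0,0,-1],[0.1,0.3,0,0,-1],[0,0,0,0,-1],[0,0,0,0,-1],[0,0,0,0,-1]],
])

```text
clock: 7.53
eef_pos: [0.6364, -0.0166, 0.1256]
tool_rot: [-0.087, 0.996, -0.0, -0.001]
ft_force: [-0.4, -0.6, -1.8]
grip_width: 0.0224
grasp_force: 58.8
```

Run:
```python
from h import *
o=get_obs(); print(o['eef_pos'],o['ft_force'],o['grip_width'])
im,P=cloud("wrist"); cv2.imwrite("pics/w4.png",im); np.save("w4.npy",P)
im,P=cloud("side"); cv2.imwrite("pics/s4.png",im); np.save("s4.npy",P)
```

```text
[ 0.63637072 -0.01657659  0.12558457] [-0.36782364 -0.58160208 -1.76705295] 0.0223757532086939
```

View pics/w4.png

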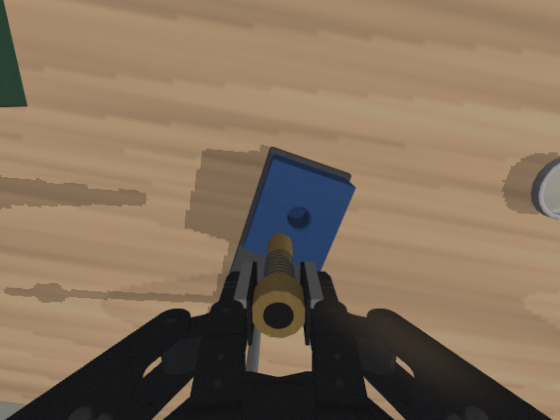

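The wrist view shows the screw held with its head at (278,315) and foot near (280,238). The bore is at (299,216). I'll measure the screw's axis and the bore.

Run:
```python
from h import *
P=np.load("w4.npy"); im=cv2.imread("pics/w4.png"); hsv=cv2.cvtColor(im,cv2.COLOR_BGR2HSV)
brass=(hsv[...,0]>8)&(hsv[...,0]<28)&(hsv[...,1]>140)
b=np.zeros((420,560),bool); b[225:340,245:312]=1; br=brass&b&(P[...,2]>.05)
for v in range(232,345,5):
    u=np.nonzero(br[v])[0]
    if len(u)>4: 
        mid=P[v,int(round(u.mean()))]; print(v,u.min(),u.max(),'midpt',mid.round(4),'avg',P[v,u].mean(0).round(4))
# block top plane & bore
W=P[195:240,275:325]; h=hsv[195:240,275:325]
top=np.abs(W[...,2]-.048)<.004
print('top z',np.median(W[top][:,2]))
dark=(im[195:240,275:325,0]<75); n,l,s,c=cv2.connectedComponentsWithStats(dark.astype(np.uint8)); print(s.tolist(),c.round(1).tolist())
# bore: ring points; fit circle to boundary pixels' xyz on plane
i=min(range(1,n),key=lambda k:np.hypot(*(c[k]-[24,21]))); m=(l==i).astype(np.uint8)
print(W[22,20:30,2].round(3)); 
cam=imaging.get_calibration("wrist");T=np.array(cam["hand_eye"])
R0=R.from_quat(get_obs()["tool_rot"]).as_matrix();e=R0@T[:3,3]+get_obs()["eef_pos"]
def onplane(u,v,z):
    nn=cv2.undistortPoints(np.array([[[u,v]]],float),np.array(cam["camera_matrix"]),np.array([cam["k1"],0,0,0,0.]))[0,0]
    d=R0@T[:3,:3]@np.array([*nn,1]); return e+d*(z-e[2])/d[2]
cnt=max(cv2.findContours(m,0,1)[0],key=len); (x,y),(a,b2),t=cv2.fitEllipse(cnt); print('ell',x+275,y+195,a,b2)
print('bore',onplane(x+275,y+195,.048).round(4)); print(get_obs()["eef_pos"])
# dark recess on head
r=(hsv[295:340,255:305,2]<45).astype(np.uint8); n,l,s,c=cv2.connectedComponentsWithStats(r); print(s.tolist(),c.round(1).tolist()); print(im[205:230:3,299].tolist())
```

```text
top z 0.04852855185889808
[[0, 0, 50, 45, 1907], [12, 13, 23, 21, 263], [0, 38, 15, 7, 80]] [[25.3, 20.8], [24.5, 25.0], [6.2, 41.7]]
[0.018 0.018 0.02  0.019 0.018 0.019 0.019 0.02  0.022 0.026]
ell 299.1036911010742 218.61126327514648 18.538726806640625 21.743898391723633
bore [ 6.341e-01 -6.000e-04  4.800e-02]
[ 0.63663572 -0.0171186   0.12614033]
[[0, 0, 50, 45, 1639], [49, 0, 1, 8, 8], [9, 8, 29, 26, 595], [49, 29, 1, 8, 8]] [[24.8, 22.7], [49.0, 3.5], [22.9, 20.2], [49.0, 32.5]]
[[102, 64, 40], [78, 49, 31], [79, 51, 33], [78, 50, 33], [71, 46, 30], [55, 36, 24], [57, 38, 27], [57, 38, 26], [87, 55, 36]]
```

Run:
```python
from h import *
P=np.load("w4.npy"); im=cv2.imread("pics/w4.png"); z=P[...,2]
cam=imaging.get_calibration("wrist");T=np.array(cam["hand_eye"]);o=get_obs()
R0=R.from_quat(o["tool_rot"]).as_matrix();e=R0@T[:3,3]+o["eef_pos"]
def onplane(u,v,zz):
    nn=cv2.undistortPoints(np.array([[[u,v]]],float),np.array(cam["camera_matrix"]),np.array([cam["k1"],0,0,0,0.]))[0,0]
    d=R0@T[:3,:3]@np.array([*nn,1]); return e+d*(zz-e[2])/d[2]
m=np.zeros((420,560),np.uint8); m[200:232,282:318]=(z[200:232,282:318]<.0455)
cnt=max(cv2.findContours(m,0,1)[0],key=len); print('depth hole',cv2.boundingRect(cnt))
(x,y),(a,b),t=cv2.fitEllipse(cnt); print('ell',x,y,a,b,'bore',onplane(x,y,.047).round(4))
s=np.zeros_like(m); s[225:350,240:318]=(z[225:350,240:318]>.085)&(im[225:350,240:318,2]>1.5*im[225:350,240:318,0].astype(float))
for v in range(236,345,6):
    u=np.nonzero(s[v])[0]
    if len(u)>4:
        k=int(round((u.min()+u.max())/2)); print(v,u.min(),u.max(),'mid',P[v,k].round(4),im[v,k])
hz=z[295:340,250:306]; print('head top z',np.percentile(hz,[50,80]).round(4))
m2=np.zeros_like(m); m2[298:336,262:296]=im[298:336,262:296].max(2)<45
cnt=max(cv2.findContours(m2,0,1)[0],key=len); (x,y),(a,b),t=cv2.fitEllipse(cnt); print('recess',x,y,a,b,onplane(x,y,np.median(hz)).round(4))
```

```text
depth hole (288, 208, 21, 22)
ell 297.8866882324219 218.06521606445312 19.339731216430664 20.37579917907715 bore [ 0.6341 -0.0016  0.047 ]
236 273 286 mid [ 0.6287 -0.0174  0.1076] [40 65 81]
242 269 290 mid [ 0.6287 -0.0175  0.1177] [41 68 82]
248 268 291 mid [ 0.6292 -0.0174  0.1257] [39 65 80]
254 276 291 mid [ 0.6286 -0.0153  0.1344] [51 66 74]
260 275 284 mid [ 0.6291 -0.0175  0.1418] [38 50 59]
266 274 284 mid [ 0.6292 -0.0181  0.1488] [38 54 64]
272 269 282 mid [ 0.6296 -0.0195  0.155 ] [37 61 75]
278 263 293 mid [ 0.6252 -0.0193  0.1687] [36 60 74]
284 257 300 mid [ 0.625  -0.0193  0.1742] [38 63 77]
290 254 302 mid [ 0.6256 -0.0192  0.1781] [37 63 77]
296 253 303 mid [ 0.6278 -0.0188  0.179 ] [ 54  92 113]
302 252 304 mid [ 0.6306 -0.0183  0.1791] [35 55 66]
308 251 305 mid [ 0.6334 -0.0178  0.1791] [23 24 25]
314 252 304 mid [ 0.6362 -0.0173  0.1793] [26 26 27]
320 252 305 mid [ 0.6386 -0.0169  0.18  ] [25 25 24]
326 256 301 mid [ 0.6418 -0.0163  0.1797] [24 27 26]
332 263 296 mid [ 0.6446 -0.015   0.1798] [ 53  87 108]
head top z [nan nan]
recess 277.94195556640625 315.187744140625 24.75657081604004 28.664310455322266 [nan nan nan]
```

apply_moves([
  [[-0.04,0.19,0,0,-1],[-0.035,0.19,0,0,-1],[0,0,-0.3,0,-1],[0,0,-0.3,0,-1],[0,0,-0.3,0,-1],[0,0,-0.2,0,-1],[0,0,0,0,-1],[0,0,0,0,-1]],
])

```text
clock: 8.3
eef_pos: [0.6337, -0.0003, 0.0821]
tool_rot: [-0.087, 0.996, 0.0, -0.001]
ft_force: [1.1, -0.1, -1.4]
grip_width: 0.0226
grasp_force: 58.8
```

Run:
```python
from h import *
o=get_obs(); print(o['eef_pos'],o['ft_force'],o['grip_width'])
a,P=cloud("wrist"); np.save("w5.npy",P); cv2.imwrite("w5.png",a)
b,Q=cloud("side"); np.save("s5.npy",Q); cv2.imwrite("s5.png",b)
cv2.imwrite("pics/c5.png",np.hstack([cv2.resize(a[160:360,180:380],(400,400)),cv2.resize(b[160:280,280:400],(400,400))]))
```

```text
[ 6.33721763e-01 -3.13797715e-04  8.21039374e-02] [ 1.08158009 -0.13442201 -1.38322412] 0.022578375978244157
```

View pics/c5.png

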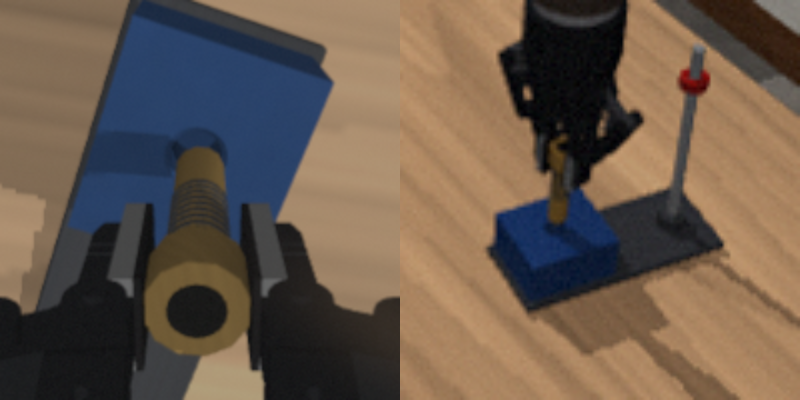

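The wrist crop shows the foot centred on the bore mouth at (200,150), and the side crop agrees. Lowering gently.

apply_moves([
  [[0,0,-0.1,0,-1],[0,0,-0.1,0,-1],[0,0,-0.1,0,-1],[0,0,-0.1,0,-1],[0,0,0,0,-1]],
])

```text
clock: 8.82
eef_pos: [0.6334, -0.0007, 0.0651]
tool_rot: [-0.087, 0.996, -0.0, -0.001]
ft_force: [0.7, -0.4, -1.6]
grip_width: 0.0223
grasp_force: 58.8
```

apply_moves([
  [[0,0,-0.1,0,-1],[0,0,-0.1,0,-1],[0,0,-0.1,0,-1],[0,0,0,0,-1]],
])

```text
clock: 9.15
eef_pos: [0.6335, -0.0006, 0.0532]
tool_rot: [-0.087, 0.996, -0.0, -0.001]
ft_force: [0.0, -0.9, -2.5]
grip_width: 0.0225
grasp_force: 58.8
```

apply_moves([
  [[0,0,-0.1,0,-1],[0,0,-0.07,0,-1],[0,0,0,0,-1]],
])

```text
clock: 9.4
eef_pos: [0.6338, -0.0006, 0.0468]
tool_rot: [-0.087, 0.996, -0.0, -0.001]
ft_force: [0.3, -0.4, -2.7]
grip_width: 0.0218
grasp_force: 58.8
```

apply_moves([
  [[0,0,-0.04,0,-1],[0,0,0,0,-1]],
])

```text
clock: 9.57
eef_pos: [0.6341, -0.0006, 0.0458]
tool_rot: [-0.087, 0.996, -0.0, -0.0]
ft_force: [-0.1, -0.6, -1.5]
grip_width: 0.0224
grasp_force: 58.7
```

Another small step, then release gradually and let it drop the last millimetre.

apply_moves([
  [[0,0,-0.02,0,-1],[0,0,-0.01,0,-1],[0,0,0,0,-1]],
])

```text
clock: 9.82
eef_pos: [0.6343, -0.0006, 0.0449]
tool_rot: [-0.087, 0.996, -0.0, 0.0]
ft_force: [0.4, -1.8, -1.1]
grip_width: 0.0217
grasp_force: 58.8
```

apply_moves([
  [[0,0,0,0,-0.35],[0,0,0,0,-0.2],[0,0,0,0,0],[0,0,0,0,0.5],[0,0,0,0,1],[0,0,0,0,1],[0,0,0,0,1],[0,0,0,0,1]],
])

```text
clock: 10.48
eef_pos: [0.6342, -0.0005, 0.0448]
tool_rot: [-0.087, 0.996, 0.0, 0.0]
ft_force: [-0.4, -0.4, -0.1]
grip_width: 0.0856
grasp_force: 0.0
```

Run:
```python
from h import *
circ("wrist",(.634,-.001,.02),.075,.13)
o=get_obs(); print(o['eef_pos'],o['ft_force'],o['grip_width'])
```

```text
2865 mean [ 0.6308 -0.0011  0.0963] circ [ 6.337e+02 -6.000e-01] 12.2 zmed 0.0983 px 279.7 304.8
[ 6.34173851e-01 -5.02693423e-04  4.47769932e-02] [-0.31649846  0.15306039 -0.28163408] 0.08536673585523462
```

The head top is at 0.098, so the screw is fully home, with its head centred at (0.6337, -0.0006). Next, retract straight up and go over the loupe.

apply_moves([
  [[0,0,0.3,0,1],[0,0,0.6,0,1],[0,0,0.8,0,1],[0,0,0.9,0,1],[0,0,0.9,0,1],[-0.2,0.4,0.2,-4.2,1],[-0.37,0.74,0,-4.2,1],[-0.37,0.74,0,-4.2,1]],
])

```text
clock: 11.2
eef_pos: [0.5974, 0.0746, 0.1944]
tool_rot: [0.026, 1.0, 0.0, 0.002]
ft_force: [0.0, 0.6, 0.2]
grip_width: 0.0853
grasp_force: 0.0
```

apply_moves([
  [[-0.37,0.74,0,-4.2,1],[-0.37,0.74,0,-4.2,1],[-0.37,0.74,0,-4.2,1],[-0.37,0.74,0,-4.2,1],[-0.37,0.74,0,-4.2,1],[-0.37,0.74,0,-4.2,1],[-0.37,0.74,0,-4.2,1],[-0.2,0.33,0,-4.2,1]],
])

```text
clock: 11.87
eef_pos: [0.4831, 0.2984, 0.1929]
tool_rot: [0.311, 0.951, 0.001, -0.0]
ft_force: [-0.1, -0.2, -1.1]
grip_width: 0.0853
grasp_force: 0.0
```

apply_moves([
  [[0,0,0,0,1],[0,0,0,0,1],[0,0,0,0,1]],
])

```text
clock: 12.12
eef_pos: [0.4853, 0.2946, 0.1928]
tool_rot: [0.31, 0.951, -0.0, 0.0]
ft_force: [-0.4, 0.5, -0.6]
grip_width: 0.0854
grasp_force: 0.0
```

Run:
```python
from h import *
o=get_obs(); print(o['eef_pos'],o['tool_rot'])
im,P=cloud("wrist"); cv2.imwrite("pics/w6.png",im); np.save("w6.npy",P)
a,Q=cloud("side"); cv2.imwrite("s6.png",a); b,_=cloud("top")
m=(np.hypot(Q[...,0]-.634,Q[...,1]+.001)<.025)&(Q[...,2]>.075)&(Q[...,2]<.12); q=Q[m]; print('screw side',len(q),cv2.minEnclosingCircle(q[:,:2].astype(np.float32)*1000),np.percentile(q[:,2],[50,90]).round(4))
# collar triangulation
A=np.zeros((3,3));B=np.zeros(3);rays=[]
for n,im_,(x0,y0,x1,y1) in (("side",a,(350,165,390,200)),("top",b,(300,115,325,140))):
    h=cv2.cvtColor(im_,cv2.COLOR_BGR2HSV)[y0:y1,x0:x1]; mk=((h[...,0]<8)|(h[...,0]>170))&(h[...,1]>120)
    v,u=np.nonzero(mk); uv=np.array([[[u.mean()+x0,v.mean()+y0]]]); c=imaging.get_calibration(n)
    nn=cv2.undistortPoints(uv,np.array(c["camera_matrix"]),np.array([c["k1"],0,0,0,0.]))[0,0]
    d=R.from_quat(c["rotation"]).as_matrix()@np.array([*nn,1]); d/=np.linalg.norm(d); M=np.eye(3)-np.outer(d,d)
    A+=M;B+=M@np.array(c["eye"]); print(n,len(u),uv.ravel().round(1)); rays.append((np.array(c["eye"]),d))
x=np.linalg.solve(A,B); print('collar',x.round(4),[np.linalg.norm(np.cross(x-e,d)).round(4) for e,d in rays])
yaw=np.arctan2(x[1]+.0006,x[0]-.6337); print(np.degrees(yaw),np.hypot(x[1]+.0006,x[0]-.6337))
# loupe
m=(np.hypot(P[...,0]-.52,P[...,1]-.27)<.16)&(P[...,2]>.006)&(P[...,2]<.035)
p=P[m]; dk=im[m].max(1)<70; hd=p[dk]; 
(cx,cy),(w,hh),ang=cv2.minAreaRect(hd[:,:2].astype(np.float32)*1000); print('handle',len(hd),cx,cy,w,hh,ang,np.percentile(hd[:,2],[5,50,95]).round(4))
r=p[np.hypot(p[:,0]-.5687,p[:,1]-.2425)<.04]; print('lens',len(r),cv2.minEnclosingCircle(r[:,:2].astype(np.float32)*1000),np.median(r[:,2]))
```

```text
[0.48525083 0.29458779 0.19282028] [ 3.10129673e-01  9.50694234e-01 -1.69097104e-04  1.77082605e-04]
screw side 82 ((631.3585205078125, 0.8360438346862793), 14.626930236816406) [0.0947 0.0986]
side 52 [368.4 183.7]
top 32 [311.7 129.2]
collar [ 0.7463 -0.0189  0.1666] [np.float64(0.0023), np.float64(0.0023)]
-9.210423372113551 0.11403587430788088
handle 1340 479.1148681640625 302.27740478515625 15.185578346252441 109.88314819335938 57.37845230102539 [0.0228 0.0245 0.0257]
lens 1802 ((566.986328125, 247.02281188964844), 36.15814971923828) 0.015100608415017702
```

View pics/w6.png

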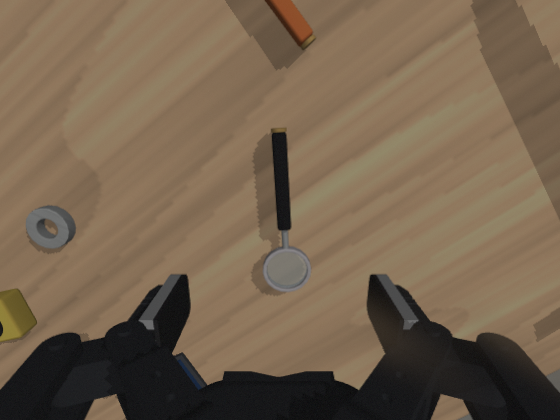

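The wrist view shows the black loupe's handle running from (279,130) to (284,228), with the lens at (287,269). The orange decoy is far off at (290,20). I'll turn 3.5° to square up, then descend.

apply_moves([
  [[0.055,0.058,-0.6,3.5,1],[0,0,-0.8,0,1],[0,0,-0.8,0,1],[0,0,-0.8,0,1],[0,0,-0.6,0,1],[0,0,-0.4,0,1],[0,0,0,0,1],[0,0,0,0,1]],
])

```text
clock: 12.93
eef_pos: [0.487, 0.2962, 0.0321]
tool_rot: [0.282, 0.959, -0.001, -0.001]
ft_force: [0.2, -0.1, -0.1]
grip_width: 0.0855
grasp_force: 0.0
```

Run:
```python
from h import *
o=get_obs(); print(o['eef_pos'],o['tool_rot'])
im,P=cloud("wrist"); 
m=(np.hypot(P[...,0]-.48,P[...,1]-.30)<.075)&(P[...,2]>.015)&(P[...,2]<.03)&(im.max(2)<70)
hd=P[m]; print('handle',len(hd),cv2.minAreaRect(hd[:,:2].astype(np.float32)*1000),np.percentile(hd[:,2],[5,50,95]).round(4))
```

```text
[0.48701682 0.29617756 0.03209589] [ 2.81926216e-01  9.59435364e-01 -8.90031078e-04 -7.73179368e-04]
handle 4317 ((481.80657958984375, 301.1623229980469), (15.527753829956055, 115.15428924560547), 57.54414367675781) [0.0228 0.0244 0.0255]
```

apply_moves([
  [[0.02,0.03,-0.4,0,1],[0,0,-0.3,0,1],[0,0,-0.2,0,1],[0,0,-0.2,0,1],[0,0,-0.1,0,1],[0,0,-0.1,0,1],[0,0,-0.1,0,1],[0,0,0,0,1]],
])

```text
clock: 13.65
eef_pos: [0.4878, 0.2985, -0.0236]
tool_rot: [0.281, 0.96, -0.0, -0.0]
ft_force: [0.4, 0.0, -0.7]
grip_width: 0.0854
grasp_force: 0.0
```

apply_moves([
  [[0,0,0,0,0.3],[0,0,0,0,-0.2],[0,0,0,0,-0.5],[0,0,0,0,-1],[0,0,0,0,-1],[0,0,0,0,-1],[0,0,0,0,-1],[0,0,0,0,-1]],
])

```text
clock: 14.32
eef_pos: [0.4892, 0.2989, -0.0212]
tool_rot: [0.281, 0.96, 0.001, 0.001]
ft_force: [-1.9, -1.4, 9.0]
grip_width: 0.015
grasp_force: 62.9
```

Gripped; the fingertips pressed lightly on the table at 9 N. Lifting, then measuring the lens.

apply_moves([
  [[0,0,0.1,0,-1],[0,0,0.2,0,-1],[0,0,0.4,0,-1],[0,0,0.6,0,-1],[0,0,0.7,0,-1],[0,0,0.7,0,-1],[0,0,0.7,0,-1],[0,0,0.5,0,-1]],
])

```text
clock: 14.98
eef_pos: [0.4886, 0.299, 0.1359]
tool_rot: [0.281, 0.96, 0.001, 0.001]
ft_force: [-0.0, 0.2, -0.8]
grip_width: 0.0152
grasp_force: 59.7
```

apply_moves([
  [[0.1,-0.3,0,0,-1],[0.12,-0.5,0,0,-1],[0.15,-0.6,0,0,-1],[0.15,-0.6,0,0,-1],[0.15,-0.6,0,0,-1],[0.15,-0.6,0,0,-1],[0.15,-0.6,0,0,-1],[0.15,-0.5,0,0,-1]],
])

```text
clock: 15.65
eef_pos: [0.5321, 0.1242, 0.1318]
tool_rot: [0.282, 0.959, -0.001, -0.001]
ft_force: [-0.3, 0.2, 0.4]
grip_width: 0.0148
grasp_force: 59.7
```

apply_moves([
  [[0.15,-0.4,0,0,-1],[0.1,-0.3,0,0,-1],[0,0,0,0,-1],[0,0,0,0,-1],[0,0,0,0,-1]],
])

```text
clock: 16.07
eef_pos: [0.5423, 0.099, 0.1324]
tool_rot: [0.281, 0.96, 0.0, -0.001]
ft_force: [0.3, -0.3, -0.1]
grip_width: 0.0149
grasp_force: 59.7
```

Run:
```python
from h import *
o=get_obs(); print(o['eef_pos'],o['tool_rot'],o['ft_force'],o['grip_width'])
im,P=cloud("wrist"); np.save("w7.npy",P); cv2.imwrite("w7.png",im)
a,Q=cloud("side"); np.save("s7.npy",Q); cv2.imwrite("s7.png",a)
b,T=cloud("top"); np.save("t7.npy",T); cv2.imwrite("t7.png",b)
cv2.imwrite("pics/c7.png",np.hstack([im[150:400,150:400],cv2.resize(a[140:265,275:400],(250,250)),cv2.resize(b[100:225,220:345],(250,250))]))
```

```text
[0.54232689 0.09904555 0.13240909] [ 2.81096516e-01  9.59679366e-01  2.73164598e-05 -5.11789595e-04] [ 0.26971007 -0.34351171 -0.14018113] 0.014856696935680442
```

View pics/c7.png

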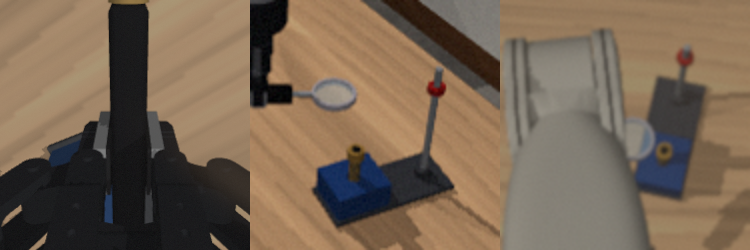

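The side crop shows the lens at (335,95), held clear and short of the screw at (355,150). The wrist crop shows only the handle, held straight. I'll measure the lens centre and its levelness from the side camera and the handle.

```bash
cat > m.py <<'E'
from h import *
def lens(Q,a,x,y):
    m=(np.hypot(Q[...,0]-x,Q[...,1]-y)<.045)&(Q[...,2]>.145)&(Q[...,2]<.21)
    q=Q[m]; n,l,s,c=cv2.connectedComponentsWithStats(m.astype(np.uint8)); print('comps',s[1:].tolist())
    A=np.c_[q[:,:2]-q[:,:2].mean(0),np.ones(len(q))]; k=np.linalg.lstsq(A,q[:,2],rcond=None)[0]
    print('lens',len(q),'circ',cv2.minEnclosingCircle(q[:,:2].astype(np.float32)*1000),'mean',q.mean(0).round(4),'slope',k.round(3),'z%',np.percentile(q[:,2],[3,25,50,75,97]).round(4))
def handle(P,im,o):
    x,y=o['eef_pos'][:2]
    m=(np.hypot(P[...,0]-x,P[...,1]-y)<.08)&(P[...,2]>o['eef_pos'][2]+.035)&(P[...,2]<o['eef_pos'][2]+.055)&(im.max(2)<60); m[:, :250]=0; m[:,308:]=0; m[260:]=0
    q=P[m]; A=np.c_[q[:,:2]-q[:,:2].mean(0),np.ones(len(q))]; k=np.linalg.lstsq(A,q[:,2],rcond=None)[0]
    print('handle',len(q),cv2.minAreaRect(q[:,:2].astype(np.float32)*1000),'slope',k.round(4),'mean',q.mean(0).round(4))
E
python3 - <<'E'
from m import *
P=np.load("w7.npy");im=cv2.imread("w7.png");Q=np.load("s7.npy");a=cv2.imread("s7.png");o=get_obs()
handle(P,im,o)
lens(Q,a,.54+.0843+.0,.099-.054)
cap=(P[...,2]>.15)&(im[...,2]>im[...,0]*1.6); cap[:,:250]=0;cap[:,308:]=0;cap[175:]=0;v,u=np.nonzero(cap);print('cap rows',v.min() if len(v) else None,v.max() if len(v) else None,P[cap].mean(0) if len(v) else 0)
i=np.nonzero(cap)[0].max(); print('cap/handle edge',P[i,278],i)
E
```

```text
handle 3942 ((505.6980285644531, 121.34429168701172), (15.541949272155762, 44.130760192871094), 57.403968811035156) slope [0.0159 0.0127 0.178 ] mean [0.5046 0.1221 0.178 ]
comps [[300, 179, 28, 17, 323]]
lens 323 circ ((618.7032470703125, 47.971866607666016), 36.51741409301758) mean [0.6214 0.0439 0.1673] slope [0.018 0.016 0.167] z% [0.1622 0.166  0.1674 0.1689 0.1715]
cap rows 141 154 [0.48521314 0.13453079 0.17195705]
cap/handle edge [0.48718512 0.13321206 0.17467568] 154
```

```bash
cat >> m.py <<'E'
def ray(n,u,v):
    c=imaging.get_calibration(n); nn=cv2.undistortPoints(np.array([[[u,v]]],float),np.array(c["camera_matrix"]),np.array([c["k1"],0,0,0,0.]))[0,0]
    return np.array(c["eye"]),R.from_quat(c["rotation"]).as_matrix()@np.array([*nn,1])
def atz(n,u,v,z): e,d=ray(n,u,v); return (e+d*(z-e[2])/d[2]).round(4)
def atxy(n,u,v,x,y): e,d=ray(n,u,v); h=np.array([x,y])-e[:2]; return (e+d*(h@d[:2])/(d[:2]@d[:2])).round(4)
def ell(m):
    m=cv2.morphologyEx(cv2.resize(m.astype(np.uint8),None,fx=4,fy=4,interpolation=0),cv2.MORPH_OPEN,cv2.getStructuringElement(2,(29,29)))
    c=max(cv2.findContours(m,0,1)[0],key=len); (x,y),s,t=cv2.fitEllipse(c); return (x-1.5)/4,(y-1.5)/4,s[0]/4,s[1]/4
E
python3 - <<'E'
from m import *
Q=np.load("s7.npy");a=cv2.imread("s7.png")
m=(np.hypot(Q[...,0]-.6214,Q[...,1]-.0439)<.045)&(Q[...,2]>.145)&(Q[...,2]<.21)
u,v,w,h=ell(m); print('lens side',u,v,w,h,atz("side",u,v,.166))
T=np.load("t7.npy");b=cv2.imread("t7.png")
mt=(np.hypot(T[...,0]-.6214,T[...,1]-.0439)<.045)&(T[...,2]>.145)&(T[...,2]<.19); vv,uu=np.nonzero(mt); print('top lens px',len(uu),uu.min(),uu.max(),vv.min(),vv.max())
mh=(np.hypot(Q[...,0]-.633,Q[...,1])<.03)&(Q[...,2]>.0815)&(Q[...,2]<.12); mm=mh.astype(np.uint8)
c=max(cv2.findContours(mm,0,1)[0],key=len); x,y,w,h=cv2.boundingRect(c); U,V=x+(w-1)/2,y+(h-1)/2
print('head side',x,y,w,h,'z at known xy',atxy("side",U,V,.6337,-.0006),'xy at .09',atz("side",U,V,.09))
for n,im_,(x0,y0,x1,y1) in (("side",a,(350,165,390,200)),("top",b,(300,115,325,140))):
    hs=cv2.cvtColor(im_,cv2.COLOR_BGR2HSV)[y0:y1,x0:x1]; mk=((hs[...,0]<8)|(hs[...,0]>170))&(hs[...,1]>110)
    v,u=np.nonzero(mk); U,V=(u.min()+u.max())/2+x0,(v.min()+v.max())/2+y0
    print(n,U,V,np.ptp(u)+1,np.ptp(v)+1,atxy(n,U,V,.7463,-.0185),atz(n,U,V,.166))
    mt=(np.hypot(T[...,0]-.633,T[...,1])<.02)&(T[...,2]>.085)&(T[...,2]<.12)
v,u=np.nonzero(mt); print('head top',len(u),atz("top",u.mean(),v.mean(),.098))
E
```

```text
lens side 317.39288330078125 186.3272247314453 14.62648868560791 20.81224822998047 [0.6284 0.0452 0.166 ]
top lens px 268 282 296 158 180
head side 323 212 9 10 z at known xy [6.326e-01 3.000e-04 9.010e-02] xy at .09 [6.327e-01 4.000e-04 9.000e-02]
side 368.0 183.5 9 8 [ 0.7472 -0.0194  0.1682] [ 0.7491 -0.0175  0.166 ]
top 312.0 128.5 7 8 [ 0.7463 -0.0185  0.166 ] [ 0.7463 -0.0185  0.166 ]
head top 58 [ 6.323e-01 -3.000e-04  9.800e-02]
```

apply_moves([
  [[0.03,-0.15,0,0,-1],[0.05,-0.25,0,0,-1],[0.05,-0.3,0.01,0,-1],[0.05,-0.25,0,0,-1],[0.03,-0.16,0,0,-1],[0,0,0,0,-1],[0,0,0,0,-1],[0,0,0,0,-1]],
])

```text
clock: 16.88
eef_pos: [0.5512, 0.0541, 0.1332]
tool_rot: [0.282, 0.96, 0.0, -0.0]
ft_force: [-0.0, 0.9, -1.3]
grip_width: 0.0147
grasp_force: 59.7
```

Run:
```python
from m import *
o=get_obs(); print(o['eef_pos'],o['tool_rot'],o['ft_force'],o['grip_width'])
a,Q=cloud("side"); b,T=cloud("top"); np.save("s8.npy",Q);np.save("t8.npy",T);cv2.imwrite("s8.png",a);cv2.imwrite("t8.png",b)
lens(Q,a,.633,0)
m=(np.hypot(Q[...,0]-.633,Q[...,1])<.036)&(Q[...,2]>.145)&(Q[...,2]<.19)
for r in m[185:225,300:350].astype(int): print(''.join('.#'[i] for i in r))
m=(np.hypot(T[...,0]-.633,T[...,1])<.036)&(T[...,2]>.145)&(T[...,2]<.19); vv,uu=np.nonzero(m); print('top',len(uu),uu.min(),uu.max(),vv.min(),vv.max())
cv2.imwrite("pics/c8.png",np.hstack([cv2.resize(a[160:260,290:390],(400,400),interpolation=2),cv2.resize(b[110:210,260:360],(400,400),interpolation=2)]))
```

```text
[0.55119179 0.05407037 0.133179  ] [ 2.81508963e-01  9.59558586e-01  1.18614230e-04 -9.40524133e-05] [-0.03808402  0.92561503 -1.28378852] 0.014677707500539584
comps [[312, 187, 29, 18, 351]]
lens 351 circ ((626.8875732421875, 4.411229610443115), 36.83544921875) mean [ 0.6301 -0.0014  0.1679] slope [0.019 0.019 0.168] z% [0.1623 0.1665 0.1679 0.1694 0.1722]
..................................................
..................................................
.........................########.................
......................##############..............
.....................#################............
....................###################...........
...................#####################..........
...................######################.........
..................#######################.........
................#########################.........
................#########################.........
................#########################.........
..................#######################.........
...................######################.........
...................#######
[... 622 characters left out ...]
..............
..................................................
..................................................
..................................................
..................................................
..................................................
..................................................
..................................................
..................................................
..................................................
..................................................
..................................................
..................................................
..................................................
top 55 310 314 159 175
```

View pics/c8.png

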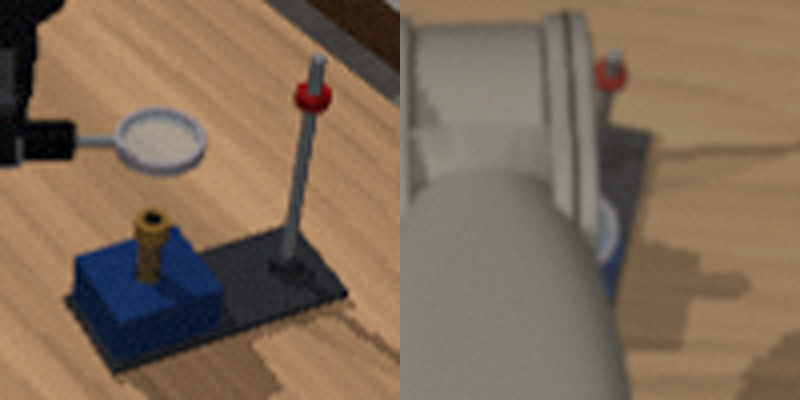

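The side crop shows the lens ring spanning (115–206, 109–173), so its centre is at (160,141). It is above the head at (153,217) and clear of the post. In the top view the arm hides most of the lens. I'll compute the offset.

Run:
```python
from m import *
Q=np.load("s8.npy")
m=((np.hypot(Q[...,0]-.633,Q[...,1])<.036)&(Q[...,2]>.145)&(Q[...,2]<.19)); m[:,:318]=0
print('ell',ell(m))
for u,v in ((329.0,195.5),(329.7,194.9),ell(m)[:2]): print(atz("side",u,v,.1665),atz("side",u,v,.168))
q=Q[m]; print('mean no neck',q.mean(0).round(4)); A=np.c_[q[:,:2]-q[:,:2].mean(0),np.ones(len(q))]; print(np.linalg.lstsq(A,q[:,2],rcond=None)[0].round(3))
im,P=cloud("wrist"); o=get_obs(); handle(P,im,o)
```

```text
ell (329.2367248535156, 195.33665466308594, 17.2392635345459, 23.0025691986084)
[ 0.6318 -0.0015  0.1665] [ 0.6307 -0.0029  0.168 ]
[ 6.347e-01 -6.000e-04  1.665e-01] [ 0.6336 -0.0019  0.168 ]
[ 0.6327 -0.0013  0.1665] [ 0.6316 -0.0027  0.168 ]
mean no neck [ 0.6317 -0.0025  0.1679]
[0.021 0.018 0.168]
handle 3948 ((514.9267578125, 76.8046875), (16.063968658447266, 44.931129455566406), 57.260562896728516) slope [0.0144 0.0131 0.1787] mean [0.5134 0.0775 0.1787]
```

The lens is within about 2 mm of the head's axis, at z ≈ 0.167 against 0.167 for the collar. I'll add a 1 mm trim, settle and hand in.

apply_moves([
  [[0.01,0.025,0,0,-1],[0,0,0,0,-1],[0,0,0,0,-1],[0,0,0,0,-1],[0,0,0,0,-1],[0,0,0,0,-1],[0,0,0,0,-1],[0,0,0,0,-1]],
])

```text
clock: 17.7
eef_pos: [0.5516, 0.0552, 0.1332]
tool_rot: [0.281, 0.96, -0.0, -0.0]
ft_force: [-0.3, 0.6, -1.6]
grip_width: 0.0146
grasp_force: 59.7
```

Run:
```python
from m import *
o=get_obs(); print(o['clock'],o['eef_pos'],o['ft_force'],o['grip_width'],o['joint_vel'].round(3))
print(order.job_done())
```

```text
17.7 [0.55158151 0.0551902  0.1331768 ] [-0.29165873  0.62911875 -1.62356538] 0.014601831204723975 [-0.001 -0.001 -0.     0.     0.002  0.   ]
the job is handed in; nothing more can be done
None
```

I handed the job in at 17.7 s: the brass screw is home in the bore and released, and the loupe is held still over its head, centred to about 2 mm, at about 0.167 m (collar about 0.167 m), with a possible 1° roll I couldn't correct; no verdict was returned.

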